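Reset the probe receiver and shut the drawer

ROBOT

A 6-joint arm with a two-finger parallel gripper is mounted at the origin on the work surface. World frame = base frame: x ahead of the robot, y to its left, z up, the work surface at z = 0. Lengths are in m, angles in rad, forces in N, time in s.
With the tool pointing down it reaches from about 0.4 to 0.825 m from the base axis. Payload 7 kg.
Tool frame: the origin (TCP) lies at the very end of the fingers, on their centre line; the grasp point (between the pads) lies 19 mm behind it; x points along the fingers, y is the direction in which the jaws open and shut, and the axes are right-handed (so a half turn about x gives the same grasp; the last joint's range is limited). The gripper opens to 88 mm and grips with 3 to 60 N. Pads are 19 mm wide; open, the fingers measure 130 mm over their backs; the gripper's body (78 mm by 193 mm) begins 47 mm behind the grasp point.
Start: joints at [1.414, 0.359, 0.012, 0, -1.224, -0.288], TCP at [0.29, 0.609, 0.227] pointing down, gripper open.
Joint ranges: [-3.07, 3.07], [-1.43, 2.12], [-1.02, 1.25], [-3.03, 1.67], [-3.05, -0], [-3.03, 3.03]. Speed limits (rad/s): [2.39, 2.39, 3.01, 3.14, 3.14, 3.14].

INTERFACE

Orientations are given as [roll, pitch, yaw] about the fixed x, y, z axes, in that order (R = Rz(yaw) Ry(pitch) Rx(roll)).
In Python, from station import arm, cams gives the robot as it stands. The module is installed in compiled form; this text tells all that it offers.
- The arm moves only by the tool carry_out, never from a script. Its argument "deltas" is a list of rows, each a list of 6 numbers: the shift along the tool's x, y, z in units of 0.04 m (1.0 is 0.04 m), then the turn, a rotation vector about the tool's x, y, z in units of 4 degrees (1.0 is 4 degrees). In form: [[tx, ty, tz, ax, ay, az], ...]. A call has 1 to 5 rows; each row shifts and turns the pose as measured when the row begins, along the tool's axes as they then stand; what a row does not reach is not made up. A row lasts 1/10 s, in which the tool goes at most 50 mm and 8.59 degrees, less where a joint would pass 70% of its speed; a pose out of reach is approached as far as the arm can. A call with a number of a shift or a turn outside -1 to 1 is refused whole. A call with a gripper value outside its range is refused whole. "hand" is the closure, from 0 (fully open) to 1 (shut), set as the call begins (left out, the last holds). The fingers move at their own pace and stop on an object; "newtons" is the grip in N (left out, the last holds). Time passes only in rows, so rows that do not move let the fingers close. It gives the time, the measured TCP pose, the force and the opening at its end, in the units of the state.
- arm.get_state(): the state, without advancing time (a new reading comes with each control period).
- cams.grab_frame(name): name is "scene" or "side" or "wrist"; returns a dict with "pixels" (420x560x3 uint8, red, green, blue), "fx", "fy", "cx", "cy" (pixels), "T" (4x4, takes a point from camera to world coordinates); the wrist camera has in their place "hand_eye" (4x4, takes a point from camera to tool coordinates, whose origin is the TCP and whose axes are the tool frame's). Camera axes: x right, y up, looking along -z (the intrinsics and any distortion apply to the point x, -y, -z); pixel columns grow to the right and rows downward; lengths in m; the calibration is good to about 2 mm. A picture is of the moment at which its call begins: read the wrist's pose just before it. There is no depth.
- arm.job_done(): hands the job in, once; it reports no verdict.
The state is a dict: "t": time; "q": joint angles; "qd": joint speeds; "joint_efforts": joint torques, N m; "eef_pos": TCP position; "ee_rot": TCP orientation; "force": force on the tool from outside, world axes, zero at the start; "moment": the same for the moment, N m; "width": finger opening in m.
Only numpy, scipy, OpenCV 4.12 (cv2) and the standard library are available. Lean on these libraries where they do the work, as an engineer would, in place of code of your own. Each camera call takes 0.05 s, during which the arm holds its last target.

TASK

In the half-open drawer, reset the thermometer receiver: reach a fingertip into its round well, press the sunken key all the way down, keep it down for a full second and let go. Leave the key in the square well alone. Then push the drawer fully shut with everything still lying in it, without lifting anything or disturbing the things beside the drawer unit.

Things in the scene. Friction and masses are not known exactly. Their poses are not given: they have to be found in the camera images.
- cabinet: Fixed stainless drawer unit, a low carcass 320 deep x 400 wide x 68 mm high, standing on the shelf and open at the front. Origin: middle of the lower front edge of the carcass. x points into the unit (the way the drawer shuts), y to the left as the robot sees it, z up. Placed differently each time, yaw up to 0.15 rad.
- drawer (a joint): Travel of the stainless drawer, m: 0 = as found, 180 mm open; 0.180 = fully shut. Slides along the cabinet's x, takes about 3 N and stays where it is left. The drawer is 370 mm wide, its side walls end 46 mm above the shelf and its floor is 8 mm above the shelf.
- drawer_lip (a point): Middle of the outer (robot-side) edge of the finger lip on the drawer front, 59 mm above the shelf; moves with the drawer. The lip is 200 mm long (along y), 6 mm thick, and sticks out 14 mm from the drawer front, a flat plate 400 mm wide from 4 to 62 mm above the shelf. A push on lip or plate towards the cabinet's x shuts the drawer.
- hub: Thermometer receiver: grey plastic block 90 (x) x 136 (y) x 40 mm high, about 0.4 kg, lying loose on the drawer floor, left or right half. Origin: centre of its underside; z up. A dark display strip runs along its +x edge. In its top are two wells 26 mm deep, both 12 mm off centre to -x: a round one, 47 mm across, (always the left one as the robot sees it) at y = +32 mm and a square one, 47 mm wide, at y = -32 mm. Yaw within 0.12 rad of the cabinet's.
- reset_key (a joint): Travel of the reset key in the round well, m: 0 = up, 0.005 = fully down. Sprung: about 2.5 N to start, 5.5 N fully down; rises when released.
- reset_top (a point): Centre of the top of the reset key (round, 26 mm across), 16 mm below the receiver's top face when up.
- light_key (a joint): Travel of the other key, in the square well, m: 0 = up, 0.005 = down. Not to be pressed.
- light_top (a point): Centre of the top of the square key (24 mm wide) in the square well, 16 mm below the receiver's top face.
- red_lid: Red plastic lid, 90 mm across, 14 mm high, loose in the other half of the drawer. Origin: centre of underside.
- skewer_a: Flat aluminium skewer, about 275 mm long and 4 mm thick, loose across the drawer behind the receiver. Origin: middle of underside.
- skewer_b: Second such skewer, beside the first.
- probe: Meat thermometer probe, 220 mm long with a handle 10 mm thick, loose across the drawer behind the skewers. Origin: near its middle, on its underside.
- salt_cellar: Closed white ceramic salt cellar, 86 mm across, 70 mm high, on the shelf to the left of the drawer unit. Origin: centre of underside.
- rub_jar: Jar, 60 mm across, 90 mm high, on the shelf to the left of the drawer unit. Origin: centre of underside.
- spatula: Steel spatula lying on the shelf to the right of the drawer unit, roughly along x.
Mind the look-alikes: they are no part of the job. What is meant by the hub is not blue or pink, and is the smaller of those in its own colour.

How it is judged:
On the way, in this order (a step that is already met when the one before it is completed fails the run):
1. the reset key in the round well is held down (value of joint reset_key above 0.0038 m), for 0.7 s.
2. the reset key is let go again, the drawer still open (value of joint reset_key below 0.0015 m and value of joint drawer below 0.15 m), for 0.1 s.
3. the drawer is shut (value of joint drawer above 0.174 m), for 0.2 s.
At the end, for the whole second after the job is handed in: The drawer is within 6 mm of fully shut, both keys are up (within 1.5 mm), and the receiver lies flat and at rest on the drawer floor; lid, skewers and probe are in the drawer too (value of joint drawer above 0.174 m and value of joint each of reset_key, light_key below 0.0015 m and x of hub in the frame of cabinet above 0.02 m and z of hub in the frame of cabinet below 0.02 m and angle between hub's own z axis and vertical below 0.1 rad and linear speed of hub below 0.02 m/s and z of each of red_lid, skewer_a, skewer_b, probe in the frame of cabinet below 0.033 m and x of each of red_lid, skewer_a, skewer_b, probe in the frame of cabinet above 0 m); the robot touches nothing.
It fails at once if the key in the square well is pressed (over 2 mm) (value of joint light_key above 0.002 m).
It fails at once if the receiver is lifted (over 15 mm) or tipped (z of hub in the frame of cabinet above 0.023 m or angle between hub's own z axis and vertical above 0.2 rad).
It fails at once if lid, skewers or probe are lifted (over 25 mm) (z of any of red_lid, skewer_a, skewer_b, probe in the frame of cabinet above 0.033 m).
It fails at once if a thing beside the unit is moved by over 20 mm (distance of any of salt_cellar, rub_jar, spatula from where it was at the start of the episode above 0.02 m).
It also fails if it takes over 58 s, if anything falls off the work surface, if the arm or the gripper's body presses on something with over 40 N, if the wrist force passes 120 N, or if a joint passes its speed limit or range.

## Working session

There is one attempt and no reset: what is moved stays moved. The work goes in short steps, Python scripts to look and compute and a tool call to move; the robot and the scene stay as the last step left them, time stands still between calls to the robot, and variables do not carry over. Pictures are saved under pics/ and viewed, and the job is handed in when it is done.

Besides the shell and the picture viewer there is one more tool, called after "Request:" in YAML: its name, and indented under it one key for each argument. carry_out: Moves the arm, as the interface text tells. Shifts and turns lie within -1 to 1; 1 stands for 0.04 m of shift or 4 degrees of turn. Its arguments: {"type":"object","properties":{"deltas":{"type":"array","items":{"type":"array","items":{"type":"number","minimum":-1,"maximum":1}}},"hand":{"type":"number"},"newtons":{"type":"number"}},"required":["deltas"]}

```bash
mkdir -p pics
python3 - <<'E'
from station import arm,cams
import cv2,numpy as np
s=arm.get_state();print({k:np.round(v,3).tolist() for k,v in s.items()})
for n in ["scene","side","wrist"]:
    f=cams.grab_frame(n);cv2.imwrite(f"pics/{n}0.png",f["pixels"][:,:,::-1])
    print(n,{k:np.round(v,4).tolist() for k,v in f.items() if k!="pixels"})
    np.savez(f"pics/{n}0.npz",**f)
E
```

```text
{'t': 0.0, 'q': [1.414, 0.359, 0.011, -0.0, -1.224, -0.288], 'qd': [-0.002, 0.0, -0.001, -0.001, 0.001, 0.0], 'joint_efforts': [-0.0, -58.272, 29.305, 6.997, 0.007, -0.0], 'eef_pos': [0.29, 0.609, 0.226], 'ee_rot': [1.655, 1.569, -1.931], 'force': [0.066, -0.589, -0.092], 'moment': [-0.032, -0.003, -0.007], 'width': 0.088}
scene {'fx': 391.0062, 'fy': 391.0062, 'cx': 284.2249, 'cy': 201.9037, 'T': [[0.0929, -0.7837, 0.6142, 1.1738], [0.9957, 0.0687, -0.0629, -0.0105], [0.0071, 0.6173, 0.7867, 0.9192], [0.0, 0.0, 0.0, 1.0]]}
side {'fx': 403.988, 'fy': 403.988, 'cx': 282.9929, 'cy': 208.7389, 'T': [[-0.9826, 0.0943, -0.1597, 0.3479], [-0.1855, -0.4806, 0.8571, 0.9061], [0.0041, 0.8718, 0.4898, 0.5588], [0.0, 0.0, 0.0, 1.0]]}
wrist {'fx': 298.6436, 'fy': 298.6436, 'cx': 276.6592, 'cy': 207.8205, 'hand_eye': [[-0.0002, 0.2775, -0.9607, -0.1587], [1.0, 0.0014, 0.0002, 0.0003], [0.0014, -0.9607, -0.2775, -0.0761], [0.0, 0.0, 0.0, 1.0]]}
```

View pics/scene0.png

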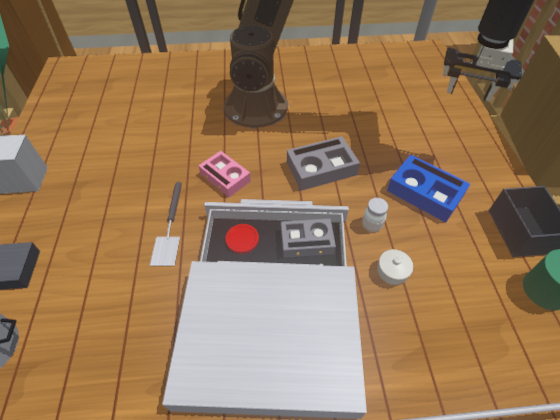

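View pics/side0.png

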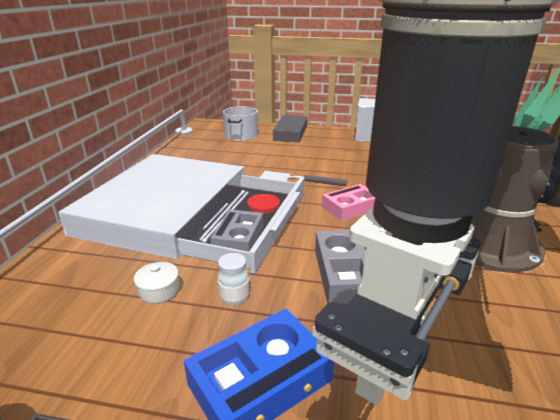

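View pics/wrist0.png

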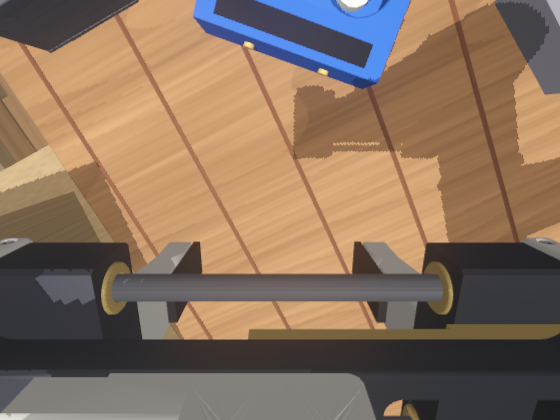

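Run:
```python
import cv2
a=cv2.imread("pics/scene0.png")[190:275,180:370];cv2.imwrite("pics/c1.png",cv2.resize(a,None,fx=4.2,fy=4.2,interpolation=cv2.INTER_CUBIC))
a=cv2.imread("pics/side0.png")[160:270,170:320];cv2.imwrite("pics/c2.png",cv2.resize(a,None,fx=5,fy=5,interpolation=cv2.INTER_CUBIC))
a=cv2.imread("pics/side0.png")[280:410,310:430]
a2=cv2.imread("pics/scene0.png")[30:110,430:540]
cv2.imwrite("pics/c3.png",cv2.resize(a2,None,fx=6,fy=6,interpolation=cv2.INTER_CUBIC))
cv2.imwrite("pics/c4.png",cv2.resize(a,None,fx=4.5,fy=4.5,interpolation=cv2.INTER_CUBIC))
```

```text
(no output)
```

View pics/c1.png

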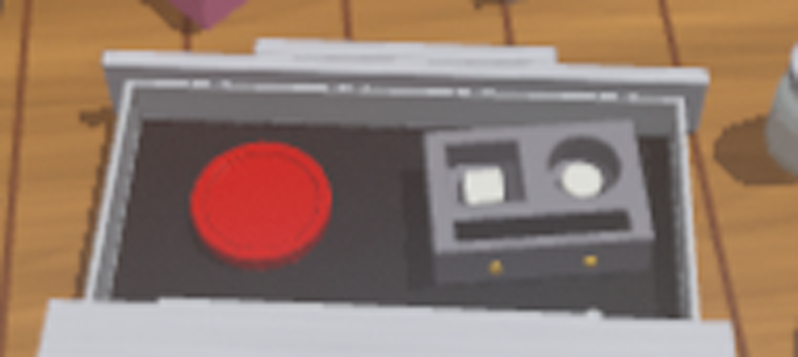

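View pics/c2.png

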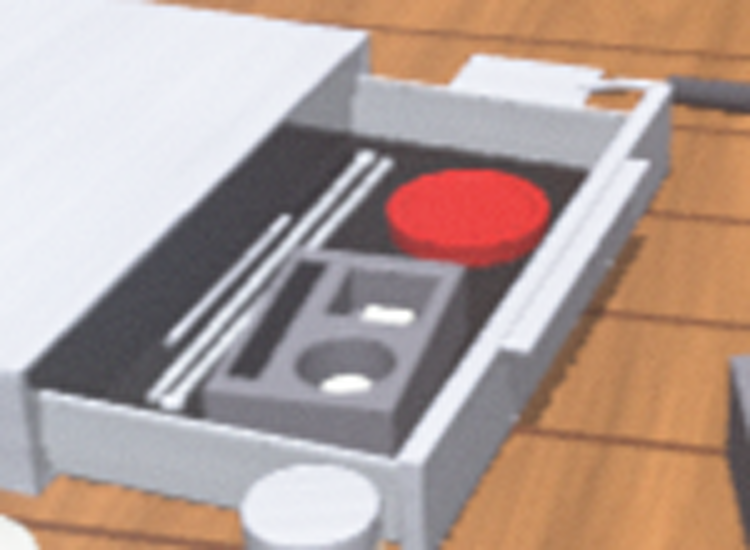

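View pics/c3.png

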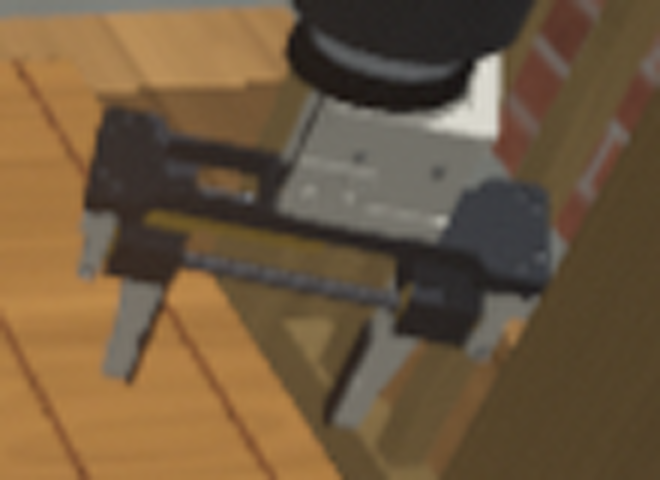

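View pics/c4.png

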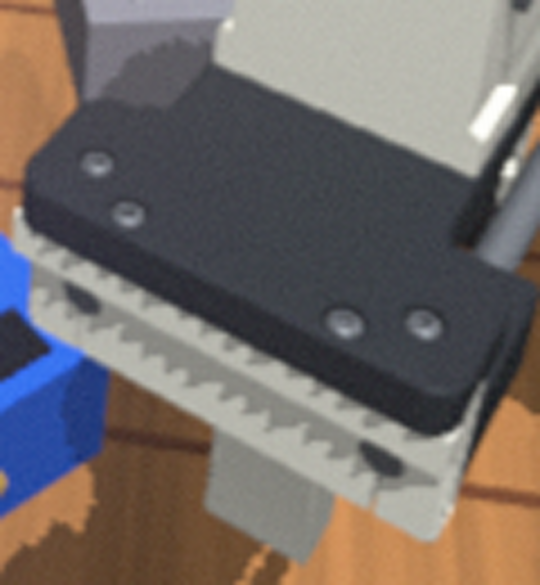

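```bash
cat > h.py <<'E'
import numpy as np,cv2
def load(n,i="0"): return dict(np.load(f"pics/{n}{i}.npz"))
def ray(f,uv,T=None):
    T=f["T"] if T is None else T
    d=np.array([(uv[0]-f["cx"])/f["fx"],-(uv[1]-f["cy"])/f["fy"],-1.0]);d=T[:3,:3]@d
    return T[:3,3],d/np.linalg.norm(d)
def onz(f,uv,z,T=None):
    o,d=ray(f,uv,T);return o+d*(z-o[2])/d[2]
def tri(r1,r2):
    A=np.zeros((3,3));b=np.zeros(3)
    for o,d in (r1,r2):
        P=np.eye(3)-np.outer(d,d);A+=P;b+=P@o
    p=np.linalg.solve(A,b)
    return p,[np.linalg.norm((np.eye(3)-np.outer(d,d))@(p-o)) for o,d in (r1,r2)]
def proj(f,p,T=None):
    T=f["T"] if T is None else T
    c=T[:3,:3].T@(np.asarray(p)-T[:3,3]);return np.array([f["cx"]+f["fx"]*c[0]/-c[2],f["cy"]-f["fy"]*c[1]/-c[2]])
def blobs(img,m,amin=10):
    n,l,st,c=cv2.connectedComponentsWithStats(m.astype(np.uint8));return [(c[i].round(1).tolist(),st[i].tolist()) for i in range(1,n) if st[i,4]>=amin]
E
python3 - <<'E'
from h import *
sc=load("scene");si=load("side")
for n,f,(x0,y0,x1,y1) in (("scene",sc,(283,218,335,248)),("side",si,(212,205,270,248))):
    im=f["pixels"][y0:y1,x0:x1];m=im.min(2)>190
    for c,st in blobs(im,m,6): print(n,[c[0]+x0,c[1]+y0],st)
red=lambda f:(f["pixels"][...,0]>150)&(f["pixels"][...,1]<60)&(f["pixels"][...,2]<60)
for n,f in (("scene",sc),("side",si)): print(n,"red",blobs(f["pixels"],red(f),100))
# corners from crops: scene crop scale 4.2 off (180,190)
S=lambda u,v:(180+u/4.2,190+v/4.2)
for nm,uv,z in [("plateTopL",(104,55),.062),("plateTopR",(708,72),.062),("lipL",(256,40),.059),("lipR",(555,50),.059),("hub -x right",(425,132),.048),("hub -x left",(632,122),.048),("hub +x left",(652,238),.048),("hub +x right",(434,250),.048),("roofR",(45,300),.068),("roofL",(732,323),.068)]:
    print(nm,onz(sc,S(*uv),z).round(4))
print("jar top",onz(sc,(377,205),.09).round(3),"salt",onz(sc,(396,262),.06).round(3))
D=lambda u,v:(170+u/5,160+v/5)
for nm,uv,z in [("plate corner left",(430,465),.062),("plate far corner",(670,88),.062),("lip near outer",(525,352),.059),("lip far outer",(647,162),.059),("hub -x left",(395,410),.048),("hub +xleft",(207,388),.048),("hub+xright",(300,252),.048),("hub-xright",(466,266),.048),("roof R",(368,35),.068),("roof L",(30,365),.068)]:
    print("side",nm,onz(si,D(*uv),z).round(4))
E
```

```text
scene [318.1, 232.2] [31, 11, 9, 8, 53]
scene [294.8, 233.9] [8, 12, 9, 8, 58]
side [222.5, 207.5] [8, 0, 6, 6, 6]
side [220.7, 215.6] [0, 0, 20, 22, 44]
side [233.8, 206.8] [20, 0, 5, 5, 9]
side [215.9, 226.4] [0, 17, 9, 10, 19]
side [246.8, 222.8] [30, 16, 11, 4, 31]
side [261.6, 236.5] [40, 17, 18, 26, 122]
side [238.7, 236.6] [22, 30, 10, 4, 32]
side [217.5, 246.2] [0, 40, 14, 3, 23]
scene red [([241.8, 237.6], [226, 224, 33, 28, 729])]
side red []
plateTopL [ 0.4895 -0.162   0.062 ]
plateTopR [0.5384 0.2334 0.062 ]
lipL [ 0.4832 -0.0619  0.059 ]
lipR [0.509  0.1361 0.059 ]
hub -x right [0.5603 0.0447 0.048 ]
hub -x left [0.5642 0.1799 0.048 ]
hub +x left [0.6526 0.1776 0.048 ]
hub +x right [0.6492 0.0423 0.048 ]
roofR [ 0.675  -0.1896  0.068 ]
roofL [0.7259 0.2099 0.068 ]
jar top [0.559 0.303 0.09 ] salt [0.717 0.319 0.06 ]
side plate corner left [0.5304 0.2341 0.062 ]
side plate far corner [ 0.4843 -0.1569  0.062 ]
side lip near outer [0.5101 0.1352 0.059 ]
side lip far outer [ 0.484  -0.0664  0.059 ]
side hub -x left [0.5613 0.1771 0.048 ]
side hub +xleft [0.6502 0.1762 0.048 ]
side hub+xright [0.6461 0.0469 0.048 ]
side hub-xright [0.5594 0.0445 0.048 ]
side roof R [ 0.6734 -0.184   0.068 ]
side roof L [0.7223 0.2022 0.068 ]
```

Run:
```python
from h import *
from scipy.spatial.transform import Rotation as Ro
sc=load("scene");si=load("side")
print(tri(ray(sc,(318.1,232.2)),ray(si,(238.7,236.6))),tri(ray(sc,(294.8,233.9)),ray(si,(246.8,222.8))))
for p in [(.5942,.1435,.048),(.5942,.1435,.032)]: print(proj(sc,p),proj(si,p))
print("big grey front bottom",[onz(sc,u,0).round(3) for u in [(303,187),(358,175)]],"top",[onz(sc,u,.05).round(3) for u in [(303,172),(357,160),(288,150),(345,140)]])
print("pink top",[onz(sc,u,.04).round(3) for u in [(235,186),(249,175),(200,172),(216,155)]])
print(Ro.from_euler("xyz",[1.655,1.569,-1.931]).as_matrix().round(3))
```

```text
(array([0.59598808, 0.14198621, 0.03557947]), [np.float64(0.00011800945399018708), np.float64(0.00011800945399020149)]) (array([0.59447808, 0.07808716, 0.0349627 ]), [np.float64(0.0008570116148470974), np.float64(0.0008570116148470617)])
[318.93432397 229.07027384] [239.037126   232.54468238]
[318.48181584 232.37998766] [239.3715675  238.27448244]
big grey front bottom [array([ 0.403,  0.126, -0.   ]), array([0.369, 0.306, 0.   ])] top [array([0.386, 0.126, 0.05 ]), array([0.351, 0.298, 0.05 ]), array([0.289, 0.09 , 0.05 ]), array([0.259, 0.278, 0.05 ])]
pink top [array([ 0.415, -0.079,  0.04 ]), array([ 0.375, -0.037,  0.04 ]), array([ 0.35 , -0.184,  0.04 ]), array([ 0.282, -0.137,  0.04 ])]
[[-0.001 -0.43  -0.903]
 [-0.002 -0.903  0.43 ]
 [-1.     0.002 -0.   ]]
```

Request:
carry_out:
  deltas:
    - [0,0,0,-1,0,0]
    - [0,0,0,-1,0,0]
    - [0,0,0,-1,0,0]
    - [0,0,0,-1,0,0]
    - [0,0,0,-1,0,0]
  hand: 1
  newtons: 20

```text
t: 0.65
eef_pos: [0.2899, 0.608, 0.2237]
ee_rot: [1.299, 1.566, -1.927]
force: [0.3, -0.1, 0.2]
width: 0.0535
```

Request:
carry_out:
  deltas:
    - [0,0.5,0,-0.6,0,0]
    - [0,1,-0.3,-0.6,0,0]
    - [0,1,-0.6,0,0,0]
    - [0,1,-0.6,0,0,0]
    - [0,1,-0.6,0,0,0]

```text
t: 1.15
eef_pos: [0.3702, 0.426, 0.2209]
ee_rot: [1.228, 1.561, -1.9]
force: [1.2, -0.1, 0.8]
width: 0.0128
```

```bash
cat >> h.py <<'E'
from scipy.spatial.transform import Rotation as Ro
def pose(s):
    T=np.eye(4);T[:3,:3]=Ro.from_euler("xyz",s["ee_rot"]).as_matrix();T[:3,3]=s["eef_pos"];return T
def togo(s,tgt):
    T=pose(s);d=T[:3,:3].T@(np.array(tgt)-T[:3,3])
    Rt=np.array([[0,0,-1],[0,-1,0],[-1,0,0]]).T
    Rt=np.array([[0,0,-1.],[0,-1,0],[-1,0,0]])
    r=Ro.from_matrix(T[:3,:3].T@Rt).as_rotvec()
    print("pos",np.round(s["eef_pos"],4),"t",round(s["t"],2),"F",np.round(s["force"],1),"w",round(s["width"],4));print("units shift",(d/.04).round(2),"turn",(np.degrees(r)/4).round(2))
E
python3 - <<'E'
from h import *
from station import arm
togo(arm.get_state(),(.5945,.143,.18))
E
```

```text
pos [0.3702 0.426  0.2209] t 1.15 F [ 1.2 -0.1  0.8] w 0.0128
units shift [ 1.07  7.14 -5.52] turn [ 0.19  0.04 -0.13]
```

Request:
carry_out:
  deltas:
    - [0.1,1,-0.8,0,0,0]
    - [0,1,-0.8,0,0,0]
    - [0,1,-0.8,0,0,0]
    - [0,1,-0.8,0,0,0]
    - [0,1,-0.8,0,0,0]

```text
t: 1.65
eef_pos: [0.5269, 0.2309, 0.2187]
ee_rot: [1.195, 1.562, -1.93]
force: [1.5, 1.5, -0.1]
width: 0.0007
```

Request:
carry_out:
  deltas:
    - [0.1,0.8,-0.6,0,0,0]
    - [0.1,0.8,-0.6,0,0,0]
    - [0,0.4,-0.3,0,0,0]
    - [0,0,0,0,0,0]

```text
t: 2.05
eef_pos: [0.5925, 0.1428, 0.2097]
ee_rot: [1.105, 1.561, -2.027]
force: [0.0, -0.5, 0.1]
width: 0.0006
```

Run:
```python
from h import *
from station import arm,cams
s=arm.get_state();togo(s,(.5945,.143,.10))
f=cams.grab_frame("wrist");cv2.imwrite("pics/w1.png",f["pixels"][:,:,::-1]);np.savez("pics/w1.npz",**f)
T=pose(s)@f["hand_eye"]
print([proj(f,p,T).round(1) for p in [(.5945,.143,.048),(.5945,.143,.032),s["eef_pos"]]])
```

```text
pos [0.5925 0.1428 0.2097] t 2.05 F [ 0.  -0.5  0.1] w 0.0006
units shift [ 2.74 -0.03 -0.06] turn [ 0.15  0.06 -0.13]
[array([274.5, 190.8]), array([274.4, 187.6]), array([275.5, 257.4])]
```

View pics/w1.png

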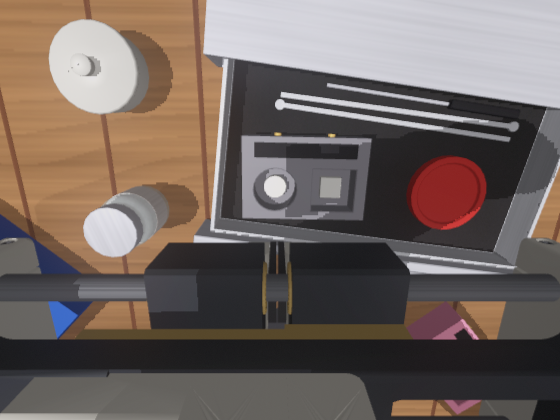

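The candidates in the scene image are:
- **Grey receiver in the drawer:** (307,237).
- **Larger grey block on the shelf:** (323,162).
- **Blue block:** (428,187).
- **Pink block:** (225,173).

The hub is the grey one in the drawer, since it is the smaller of the two greys. Crop c1 confirms it, with the round well on the robot's left. In the wrist view the round key is at (275,187), against a predicted (274.4,187.6).

Request:
carry_out:
  deltas:
    - [0.7,0,0,0.1,0.06,-0.1]
    - [0.7,0,0,0,0,0]
    - [0.7,0,-0.05,0,0,0]
    - [0.6,0,0,0,0,0]
    - [0,0,0,0,0,0]

```text
t: 2.6
eef_pos: [0.5921, 0.1472, 0.0998]
ee_rot: [-2.79, 1.569, 0.357]
force: [0.0, -0.5, -0.3]
width: 0.0007
```

Run:
```python
from h import *
from station import arm,cams
s=arm.get_state();togo(s,(.5945,.143,.055))
for n in ["wrist","side","scene"]:
    f=cams.grab_frame(n);cv2.imwrite(f"pics/{n}2.png",f["pixels"][:,:,::-1]);np.savez(f"pics/{n}2.npz",**f)
    T=pose(s)@f["hand_eye"] if n=="wrist" else f["T"]
    print(n,[proj(f,p,T).round(1) for p in [(.5945,.143,.048),(.5945,.143,.032),s["eef_pos"]]])
a=cv2.imread("pics/side2.png")[120:270,170:330];b=cv2.imread("pics/wrist2.png")[100:320,150:400]
cv2.imwrite("pics/c5.png",cv2.resize(a,None,fx=4,fy=4));cv2.imwrite("pics/c6.png",cv2.resize(b,None,fx=2.7,fy=2.7))
```

```text
pos [0.5921 0.1472 0.0998] t 2.6 F [ 0.  -0.5 -0.3] w 0.0007
units shift [ 1.12  0.11 -0.06] turn [ 0.08 -0.03  0.01]
wrist [array([281.5, 224.2]), array([281.2, 217.6]), array([275.5, 257.4])]
side [array([239. , 232.4]), array([239.3, 238.1]), array([238.3, 214.2])]
scene [array([318.8, 229.2]), array([318.3, 232.5]), array([321.8, 217. ])]
```

View pics/c5.png

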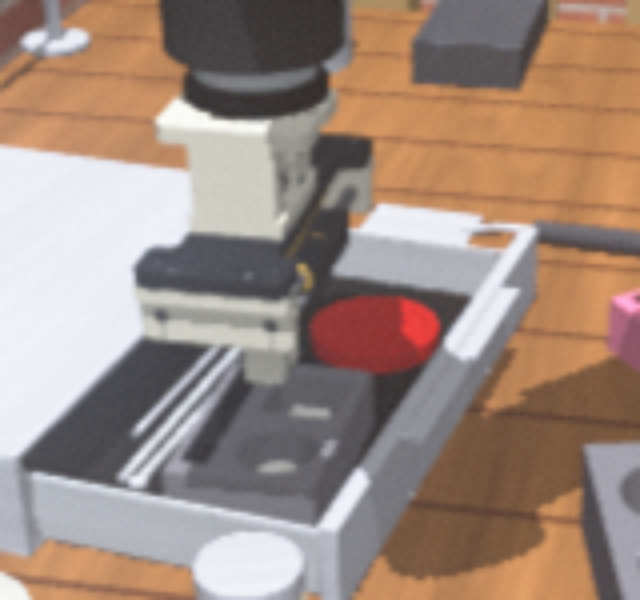

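View pics/c6.png

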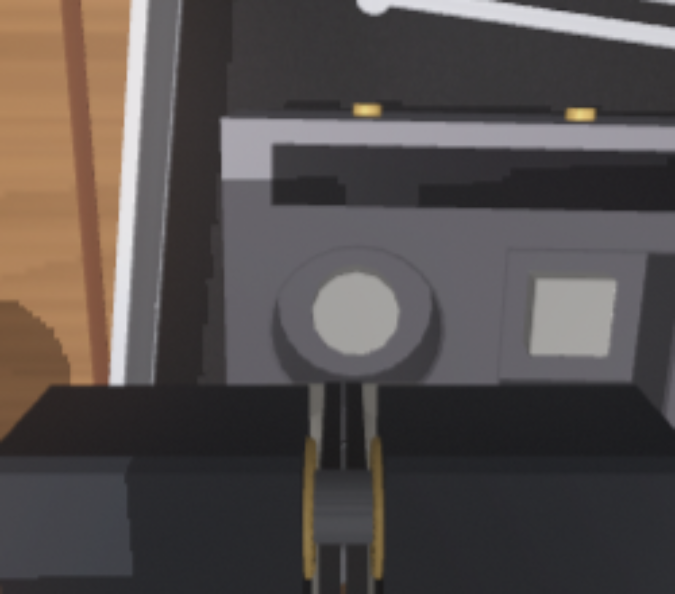

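Request:
carry_out:
  deltas:
    - [0.3,0.1,-0.06,0,0,0]
    - [0.4,0,0,0,0,0]
    - [0.35,0,0,0,0,0]
    - [0,0,0,0,0,0]

```text
t: 3.15
eef_pos: [0.6015, 0.1462, 0.0657]
ee_rot: [-2.711, 1.551, 0.438]
force: [0.8, -0.2, 0.1]
width: 0.0003
```

Run:
```python
from h import *
from station import arm
togo(arm.get_state(),(.5945,.143,.034))
```

```text
pos [0.6015 0.1462 0.0657] t 3.15 F [ 0.8 -0.2  0.1] w 0.0003
units shift [0.79 0.08 0.19] turn [ 0.12 -0.26  0.12]
```

Request:
carry_out:
  deltas:
    - [0.1,0.08,0.19,0.1,-0.25,0.1]
    - [0,0,0,0,0,0]
    - [0,0,0,0,0,0]

```text
t: 3.45
eef_pos: [0.5946, 0.1429, 0.0633]
ee_rot: [-2.251, 1.568, 0.891]
force: [-0.5, -0.2, -0.2]
width: 0.0003
```

Run:
```python
from h import *
from station import arm
togo(arm.get_state(),(.5945,.143,.034))
```

```text
pos [0.5946 0.1429 0.0633] t 3.45 F [-0.5 -0.2 -0.2] w 0.0003
units shift [ 0.73 -0.    0.  ] turn [ 0.01 -0.02  0.03]
```

Position and orientation are spot on. I'll descend in small steps to just above the key.

Request:
carry_out:
  deltas:
    - [0.2,0,0,0,0,0]
    - [0.2,0,0,0,0,0]
    - [0.15,0,0,0,0,0]
    - [0,0,0,0,0,0]

```text
t: 3.85
eef_pos: [0.5952, 0.1433, 0.0406]
ee_rot: [-2.415, 1.566, 0.727]
force: [0.2, -0.1, -0.6]
width: 0.0006
```

Run:
```python
from h import *
from station import arm
togo(arm.get_state(),(.5945,.143,.027))
```

```text
pos [0.5952 0.1433 0.0406] t 3.85 F [ 0.2 -0.1 -0.6] w 0.0006
units shift [0.34 0.01 0.02] turn [ 0.01 -0.05  0.04]
```

Request:
carry_out:
  deltas:
    - [0.12,0,0.02,0,0,0]
    - [0.1,0,0,0,0,0]
    - [0,0,0,0,0,0]

```text
t: 4.15
eef_pos: [0.5945, 0.1433, 0.0309]
ee_rot: [-2.458, 1.567, 0.685]
force: [-0.3, 0.1, 3.5]
width: 0.0006
```

Request:
carry_out:
  deltas:
    - [0.07,0,0,0,0,0]
    - [0,0,0,0,0,0]

```text
t: 4.35
eef_pos: [0.5946, 0.1433, 0.0286]
ee_rot: [-2.52, 1.567, 0.623]
force: [-2.1, 0.6, 5.2]
width: -0.0
```

Request:
carry_out:
  deltas:
    - [0.06,0,0,0,0,0]
    - [0.02,0,0,0,0,0]

```text
t: 4.55
eef_pos: [0.5956, 0.1432, 0.0273]
ee_rot: [-2.726, 1.565, 0.418]
force: [-2.2, -2.7, 9.9]
width: 0.0006
```

Request:
carry_out:
  deltas:
    - [0.03,0,0,0,0,0]
    - [0.03,0,0,0,0,0]
    - [0.03,0,0,0,0,0]
    - [0.03,0,0,0,0,0]
    - [0.03,0,0,0,0,0]

```text
t: 5.05
eef_pos: [0.5984, 0.1428, 0.0272]
ee_rot: [-2.9, 1.558, 0.245]
force: [-2.3, -1.6, 9.3]
width: 0.0004
```

Request:
carry_out:
  deltas:
    - [0.03,0,0,0,0,0]
    - [0.03,0,0,0,0,0]
    - [0.03,0,0,0,0,0]
    - [0.03,0,0,0,0,0]
    - [0.03,0,0,0,0,0]

```text
t: 5.55
eef_pos: [0.6014, 0.1425, 0.0273]
ee_rot: [-2.95, 1.552, 0.197]
force: [-2.7, -2.2, 10.3]
width: 0.0003
```

Request:
carry_out:
  deltas:
    - [0.03,0,0,0,0,0]
    - [0.03,0,0,0,0,0]
    - [0.03,0,0,0,0,0]

```text
t: 5.85
eef_pos: [0.6031, 0.1423, 0.0273]
ee_rot: [-2.966, 1.547, 0.182]
force: [-2.1, -1.1, 9.6]
width: 0.0006
```

Request:
carry_out:
  deltas:
    - [-0.2,0,0.1,0,0,0]
    - [-0.4,0,0,0,0,0]
    - [-0.6,0,0,0,0,0]
    - [-0.8,0,0,0,0,0]
    - [0,0,0,0,0,0]

```text
t: 6.35
eef_pos: [0.5964, 0.1419, 0.1107]
ee_rot: [-2.958, 1.548, 0.191]
force: [0.0, 0.4, 0.6]
width: 0.0007
```

Run:
```python
from h import *
from station import arm,cams
s=arm.get_state();togo(s,(.445,.045,.15))
for n in ["wrist","side"]:
    f=cams.grab_frame(n);cv2.imwrite(f"pics/{n}3.png",f["pixels"][:,:,::-1]);np.savez(f"pics/{n}3.npz",**f)
b=cv2.imread("pics/side3.png")[100:280,130:370]
cv2.imwrite("pics/c7.png",np.hstack([cv2.resize(b,(400,300)),cv2.resize(cv2.imread("pics/wrist3.png"),(400,300))]))
```

```text
pos [0.5964 0.1419 0.1107] t 6.35 F [0.  0.4 0.6] w 0.0007
units shift [-1.08  2.39  3.78] turn [ 0.09 -0.33  0.06]
```

View pics/c7.png

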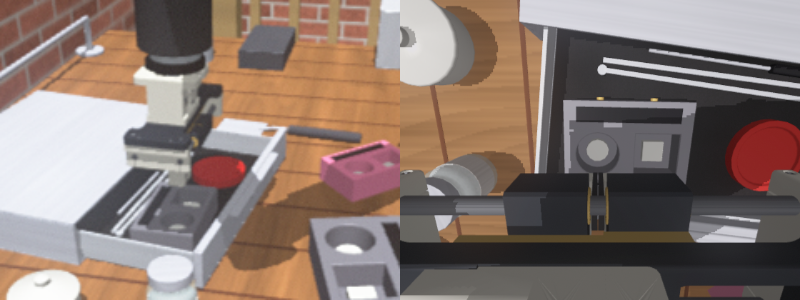

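Request:
carry_out:
  deltas:
    - [-0.3,0.5,0.7,0,-0.3,0]
    - [-0.1,0.5,0.7,0,0,0]
    - [0,0.5,0.7,0,0,0]
    - [0,0.5,0.7,0,0,0]
    - [0,0.5,0.7,0,0,0]

```text
t: 6.95
eef_pos: [0.4493, 0.038, 0.1179]
ee_rot: [0.04, 1.56, -3.096]
force: [-0.5, 0.5, 1.2]
width: 0.0005
```

Run:
```python
from h import *
from station import arm
togo(arm.get_state(),(.455,.041,.036))
```

```text
pos [0.4493 0.038  0.1179] t 6.95 F [-0.5  0.5  1.2] w 0.0005
units shift [ 2.05 -0.08 -0.17] turn [ 0.09  0.16 -0.01]
```

Request:
carry_out:
  deltas:
    - [0.5,0,0,0.1,0.15,0]
    - [0.6,0,0,0,0,0]
    - [0.5,0,0,0,0,0]
    - [0.4,0,0,0,0,0]
    - [0,0,0,0,0,0]

```text
t: 7.45
eef_pos: [0.4412, 0.0337, 0.0337]
ee_rot: [0.184, 1.566, -2.962]
force: [-0.5, -0.0, -0.2]
width: 0.0004
```

Run:
```python
from h import *
from station import arm,cams
s=arm.get_state();togo(s,(.48,.038,.036))
f=cams.grab_frame("side");cv2.imwrite("pics/s4.png",cv2.resize(f["pixels"][130:310,120:400,::-1],None,fx=2.6,fy=2.6))
```

```text
pos [0.4412 0.0337 0.0337] t 7.45 F [-0.5 -0.  -0.2] w 0.0004
units shift [-0.06 -0.11 -0.97] turn [-0.06  0.07 -0.01]
```

View pics/s4.png

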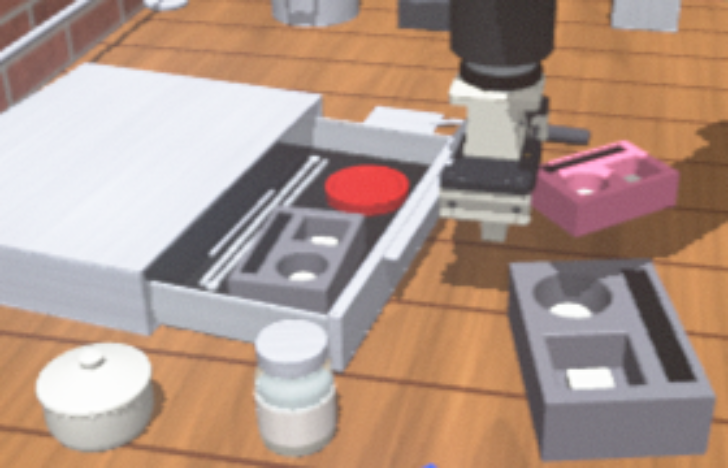

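Request:
carry_out:
  deltas:
    - [0,0.03,-0.4,0,0.05,0]
    - [0,0,-0.4,0,0,0]
    - [0,0,-0.3,0,0,0]
    - [0,0,-0.3,0,0,0]
    - [0,0.04,-0.3,0,0,0]

```text
t: 8.0
eef_pos: [0.5127, 0.0303, 0.0364]
ee_rot: [0.598, 1.569, -2.547]
force: [-3.0, 3.1, 0.1]
width: 0.0008
```

Request:
carry_out:
  deltas:
    - [0,0.05,-0.4,0,0,0]
    - [0,0.05,-0.4,0,0,0]
    - [0,0.05,-0.4,0,0,0]
    - [0,0.05,-0.4,0,0,0]
    - [0,0.05,-0.4,0,0,0]

```text
t: 8.5
eef_pos: [0.5967, 0.0196, 0.0364]
ee_rot: [-0.127, 1.567, 3.01]
force: [-3.0, 2.8, 2.3]
width: 0.0003
```

Run:
```python
from h import *
from station import arm
togo(arm.get_state(),(.666,.015,.036))
```

```text
pos [0.5967 0.0196 0.0364] t 8.5 F [-3.   2.8  2.3] w 0.0003
units shift [ 0.    0.11 -1.73] turn [-0.06  0.05  0.01]
```

Request:
carry_out:
  deltas:
    - [0,0.04,-0.3,0,0,0]
    - [0,0.04,-0.3,0,0,0]
    - [0,0.03,-0.25,0,0,0]
    - [0,0.03,-0.2,0,0,0]
    - [0,0.02,-0.15,0,0,0]

```text
t: 9.0
eef_pos: [0.6503, 0.0125, 0.0361]
ee_rot: [-0.44, 1.567, 2.697]
force: [-2.6, 2.4, 1.6]
width: 0.0005
```

Run:
```python
from h import *
from station import arm,cams
togo(arm.get_state(),(.666,.015,.036))
f=cams.grab_frame("side");cv2.imwrite("pics/s5.png",cv2.resize(f["pixels"][130:310,60:340,::-1],None,fx=2.6,fy=2.6))
```

```text
pos [0.6503 0.0125 0.0361] t 9.0 F [-2.6  2.4  1.6] w 0.0005
units shift [ 0.   -0.06 -0.39] turn [-0.07  0.05  0.02]
```

View pics/s5.png

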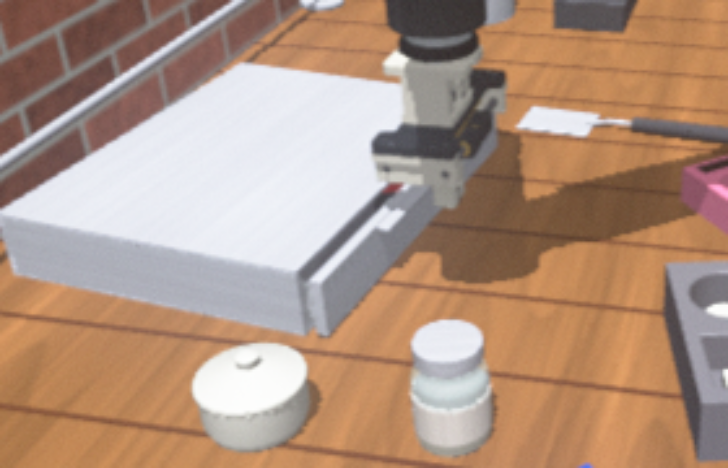

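About 15–20 mm of travel is left, so I'll push on gently.

Request:
carry_out:
  deltas:
    - [0,0,-0.12,0,0,0]
    - [0,0,-0.12,0,0,0]
    - [0,0,-0.12,0,0,0]
    - [0,0,-0.1,0,0,0]
    - [0,0,-0.1,0,0,0]

```text
t: 9.55
eef_pos: [0.6611, 0.0108, 0.0347]
ee_rot: [0.05, 1.544, -3.1]
force: [-16.7, 3.0, 11.0]
width: 0.0004
```

Request:
carry_out:
  deltas:
    - [0,0,-0.1,0,0,0]
    - [0,0,-0.1,0,0,0]
    - [0,0,-0.1,0,0,0]

```text
t: 9.85
eef_pos: [0.6604, 0.0106, 0.0338]
ee_rot: [0.062, 1.521, -3.091]
force: [-16.2, 3.9, 11.6]
width: 0.0002
```

Request:
carry_out:
  deltas:
    - [0,0,-0.25,0,0,0]
    - [0,0,-0.25,0,0,0]

```text
t: 10.05
eef_pos: [0.6598, 0.0099, 0.032]
ee_rot: [0.067, 1.483, -3.09]
force: [-40.0, 10.9, 34.6]
width: 0.0005
```

Run:
```python
from h import *
from station import arm,cams
togo(arm.get_state(),(.6,.02,.036))
f=cams.grab_frame("side");cv2.imwrite("pics/s6.png",cv2.resize(f["pixels"][150:290,100:280,::-1],None,fx=4.2,fy=4.2,interpolation=cv2.INTER_CUBIC));np.savez("pics/side6.npz",**f)
f=cams.grab_frame("scene");np.savez("pics/scene6.npz",**f);cv2.imwrite("pics/s7.png",cv2.resize(f["pixels"][200:320,160:380,::-1],None,fx=3.6,fy=3.6,interpolation=cv2.INTER_CUBIC))
```

```text
pos [0.6598 0.0099 0.032 ] t 10.05 F [-40.   10.9  34.6] w 0.0005
units shift [ 0.03 -0.23  1.5 ] turn [-0.21  1.26 -0.07]
```

View pics/s6.png

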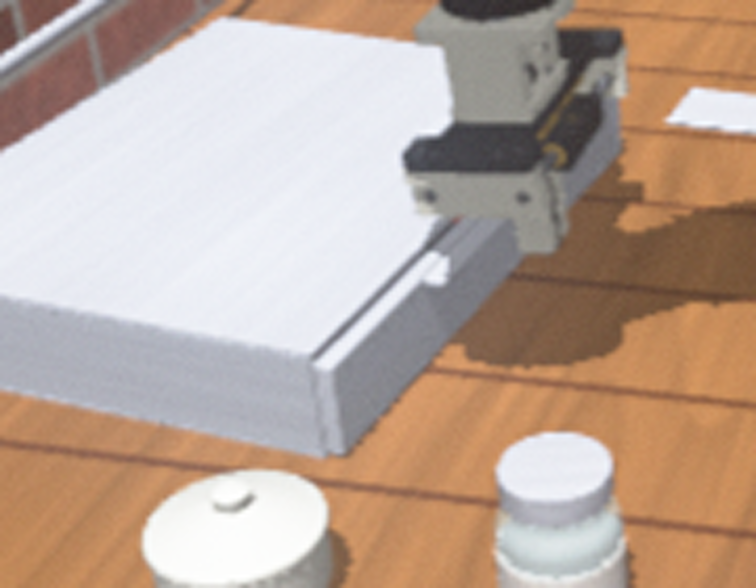

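View pics/s7.png

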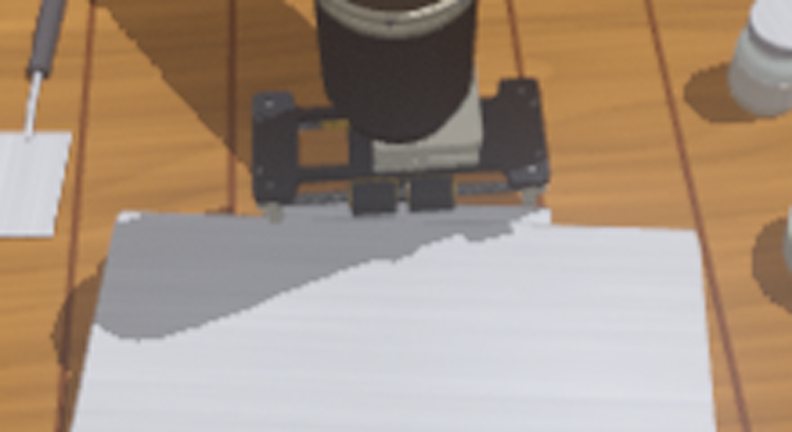

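Request:
carry_out:
  deltas:
    - [0,0,0.4,0,0,0]
    - [0,0,0.6,0,0.5,0]
    - [0,0,0.8,0,0.5,0]
    - [-0.5,0,0.8,0,0,0]
    - [-0.8,0,0.8,0,0,0]

```text
t: 10.65
eef_pos: [0.5218, 0.0124, 0.0876]
ee_rot: [0.372, 1.55, -2.784]
force: [0.1, 1.6, 1.2]
width: 0.0007
```

Request:
carry_out:
  deltas:
    - [-1,0,0.4,0,0,0]
    - [-1,0,0,0,0,0]
    - [0,0,0,0,0,0]

```text
t: 10.95
eef_pos: [0.5062, 0.0139, 0.176]
ee_rot: [0.446, 1.56, -2.707]
force: [1.4, -0.1, 0.5]
width: 0.0004
```

Run:
```python
from h import *
from station import arm,cams
s=arm.get_state();togo(s,(.6,.02,.036))
f=cams.grab_frame("side");cv2.imwrite("pics/s8.png",cv2.resize(f["pixels"][150:290,100:280,::-1],None,fx=4.2,fy=4.2,interpolation=cv2.INTER_CUBIC));np.savez("pics/side8.npz",**f)
f=cams.grab_frame("wrist");cv2.imwrite("pics/w9.png",f["pixels"][:,:,::-1]);np.savez("pics/wrist9.npz",**f);np.savez("pics/pose9.npz",T=pose(s))
```

```text
pos [0.5062 0.0139 0.176 ] t 10.95 F [ 1.4 -0.1  0.5] w 0.0004
units shift [ 3.48 -0.2  -2.38] turn [-0.16  0.14 -0.07]
```

View pics/s8.png

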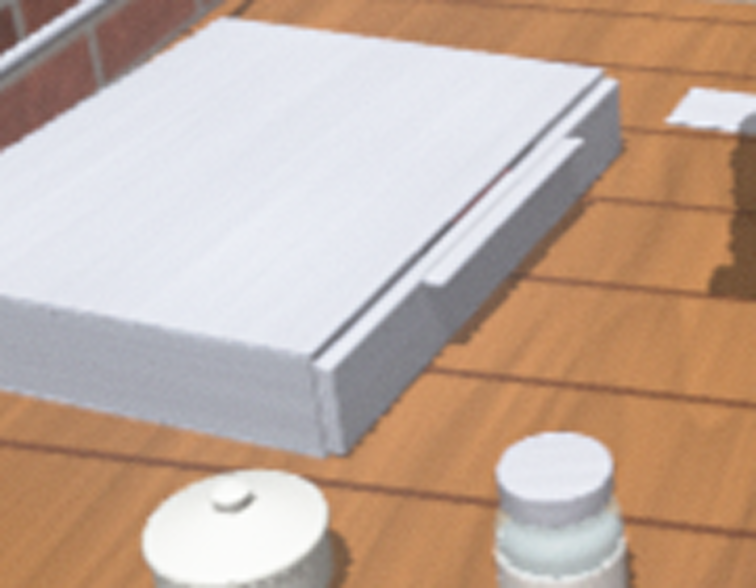

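View pics/w9.png

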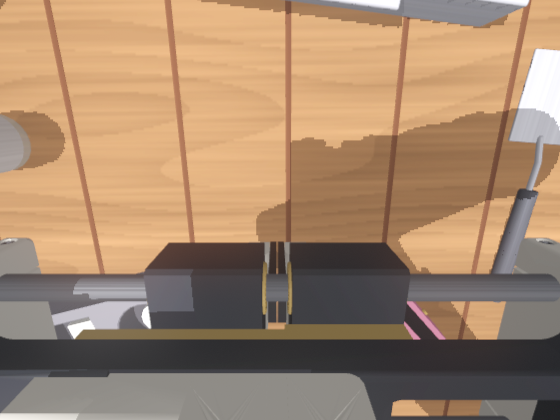

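Run:
```python
from h import *
f=load("side","8");D=lambda u,v:(100+u/4.2,150+v/4.2)
u=np.array([.9923,-.1237])
for nm,uv,z,old in [("lip near",(437,284),.059,(.5101,.1352)),("lip far",(583,142),.059,(.484,-.0664)),("plate near outer top",(333,375),.062,(.5304,.2341)),("plate far",(619,84),.062,(.4843,-.1569))]:
    p=onz(f,D(*uv),z);print(nm,p.round(4),"travel",(p[:2]-old)@u)
cv2.imwrite("pics/s10.png",cv2.resize(f["pixels"][155:250,165:260,::-1],None,fx=6,fy=6,interpolation=cv2.INTER_CUBIC))
```

```text
lip near [0.6908 0.1116 0.059 ] travel 0.18224357666650873
lip far [ 0.6606 -0.0862  0.059 ] travel 0.17771756483435125
plate near outer top [0.7092 0.2162 0.062 ] travel 0.17964771819775968
plate far [ 0.6601 -0.1776  0.062 ] travel 0.1769787714757924
```

View pics/s10.png

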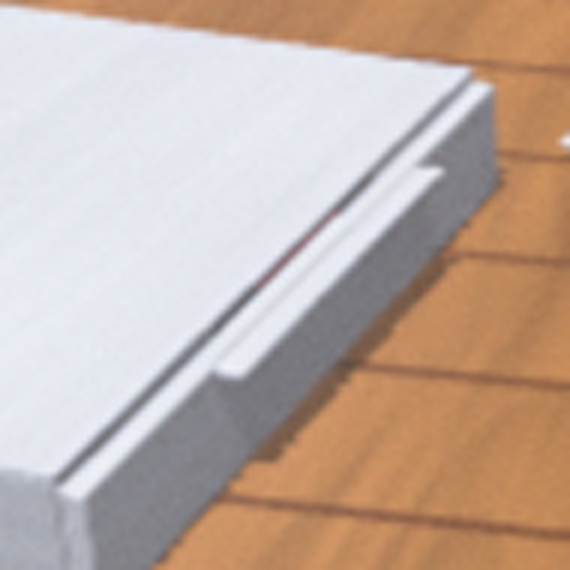

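Run:
```python
from station import arm
print(arm.job_done(), arm.get_state()["t"])
```

```text
the job is handed in; nothing more can be done
the job is handed in; nothing more can be done
```

I pressed the reset key in the round well of the grey receiver in the drawer, let it go, pushed the drawer shut and handed the job in at about 11 s. No verdict comes back.

- **Key press:** The key bottomed out at about 5 mm of travel with roughly 10 N of fingertip force. I held it for about 1.3 s. The tip crept 9 mm towards +x during the hold but stayed inside the well. The pictures afterwards showed the receiver flat and apparently unmoved, and the square key was not touched.
- **Drawer:** I pushed the lip until it hit a hard stop, up to about 40 N (54 N total at the wrist) with no further movement. Four edge points in the side view gave 177 to 182 mm of travel, averaging about 179 mm. A thin slit under the carcass top still shows a sliver of the red lid; I took that as the normal gap, not a jam.
- **Last checks:** The salt cellar, jar and spatula look undisturbed, and the arm is clear of everything. I could not see the drawer's contents after it shut, so I did not check where they lie or that both keys are up.

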